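# Slide the detergent crate home into its bay

## Task

Push the tall detergent crate along the counter into its bay until it stands fully home, square and flush against the bay's steel stop. It is heavy and top-heavy: push only low down, on the black skid at its base and not on the blue crate above, so that it slides and does not tip or rock, and never lift it. Leave the bottle, the plant and the mug where they stand.

Things in the scene. Friction and masses are not known exactly. Their poses are not given: they have to be found in the camera images.
- crate: Black skid under the tall detergent crate, 150 x 150 mm, 45 mm high, loose, slides on its flat underside. Origin: centre of the underside; z up. Its -x end (toe, yellow strip on top) sticks out 35 mm beyond the blue crate above; its +x end goes against the bay's stop. Whole crate about 1.5 kg (varies), 6 to 12 N to slide it.
- crate_upper: Blue slatted crate with four white and orange bottles, fixed on the skid: 115 mm along x, 150 mm along y, from 45 to 210 mm above the counter. Origin: centre of its underside, 17.5 mm to +x of the skid's centre; axes as the skid. Not to be pushed: pushed high, the crate tips about the skid's +x edge.
- crate_toe (a point): Middle of the toe's plain upright end face (150 mm wide, 45 mm high), the face to push, 22.5 mm above the counter; axes as the skid, the face looks to -x.
- bay: Fixed bay of the white dosing station. Origin: on the counter, middle of the steel stop's face; x points into the bay (the way to push), y across, z up. Stop 190 mm wide, 40 mm high; white housing behind it, 133 mm high, from x = 36 to 111 mm. Two guide rails 22 mm high and 12 mm thick run from x = -100 to 0 mm, inner faces at y = -81 and +81 mm.
- spray: Green bottle with red cap, 54 mm diameter, 150 mm high, standing loose beside the bay. Origin: centre of its underside. Bystander.
- plant: Small succulent in a white pot, 68 mm diameter, about 100 mm high, loose. Origin: centre of its underside. Bystander.
- mug: Blue mug, 76 mm diameter, 85 mm high, handle at its +y, loose. Origin: centre of its underside. Bystander.
- bay_home (a point): Where the skid's origin is when fully home: on the counter 75 mm before the stop, on the bay's centre line; axes as the bay, the skid's x then along the bay's x (6 mm play to each rail).
- bay_mouth (a point): Middle of the bay's mouth, on the counter 150 mm before the stop; axes as the bay. The rails flare out to inner faces at y = -115 and +115 mm here. The crate starts before the mouth, 165 to 220 mm short of home, toe facing away from the bay, up to 20 mm off the centre line and turned up to 0.25 rad.

How it is judged:
At the end, for the whole second after the job is handed in: The crate stands upright and at rest on the counter between the bay's rails, its skid within 6 mm of the stop, centred within 12 mm and square within 0.06 rad, toe outwards (x of crate in the frame of bay between -0.081 and -0.07 m and y of crate in the frame of bay between -0.012 and 0.012 m and angle between the x axis of crate and the x axis of bay, either way round below 0.06 rad and x of crate_toe in the frame of bay below -0.13 m and angle between crate's own z axis and vertical below 0.03 rad and height (world z) of crate below 0.004 m and linear speed of crate below 0.01 m/s); the robot touches nothing.
It fails at once if the crate is tipped or rocked by more than about 7 degrees (angle between crate's own z axis and vertical above 0.12 rad).
It fails at once if the crate is lifted off the counter (height (world z) of crate above 0.015 m).
It fails at once if the robot pushes on the crate above its black skid (more than 2 N) (contact force between any of the fingers, the arm and crate_upper above 2 N).
It fails at once if the bottle, the plant or the mug is shifted by more than 15 mm or tilted (distance of any of spray, plant, mug from where it was at the start of the episode above 0.015 m or angle between any of spray, plant, mug's own z axis and vertical above 0.2 rad).
It also fails if it takes over 45 s, if anything falls off the work surface, if the arm or the gripper's body presses on something with over 40 N, if the wrist force passes 120 N, or if a joint passes its speed limit or range.

## Robot

A 6-joint arm with a two-finger parallel gripper is mounted at the origin on the work surface. World frame = base frame: x ahead of the robot, y to its left, z up, the work surface at z = 0. Lengths are in m, angles in rad, forces in N, time in s.
With the tool pointing down it reaches from about 0.3 to 0.775 m from the base axis. Payload 14.6 kg.
Tool frame: the origin (TCP) lies on the centre line of the jaws, within the pads' length; the fingertips stand ctrl.tcp_to_tips ahead of it and the grasp point (between the pads) lies 2 mm behind it (ctrl.tcp_to_tips is the distance from the TCP to the fingertips, in m); z points along the fingers, y is the line along which they close (so a half turn about z gives the same grasp; the last joint's range is limited). The gripper opens to 94 mm and grips with 3 to 60 N. Pads are 16 mm wide; open, the fingers measure 119 mm over their backs; the gripper's body (75 mm by 177 mm) begins 78 mm behind the grasp point.
Start: joints at [-1.409, 0.3, 1.521, -0, 1.321, -0.067], TCP at [0.125, -0.536, 0.222] pointing down, gripper open.
Joint ranges: [-3.03, 3.03], [-0.79, 2.21], [0.23, 2.52], [-1.04, 4.18], [0, 3.07], [-2.55, 2.55]. Speed limits (rad/s): [2.22, 2.22, 2.57, 3.14, 3.14, 3.14].

## Interface

Orientations are given as [roll, pitch, yaw] about the fixed x, y, z axes, in that order (R = Rz(yaw) Ry(pitch) Rx(roll)).
In Python, from station import telemetry, viewer, hand_in, ctrl gives the robot as it stands.
- The arm moves only by the tool step_arm, never from a script. Its argument "plan" is a list of rows, each an object of numbers: "dx", "dy", "dz": the shift along the tool's x, y, z scaled (see below); "rx", "ry", "rz": the turn, a rotation vector about the tool's x, y, z scaled (see below); "claw": the closure, from 0 (fully open) to 1 (shut). In form: [{"dx": .., "dy": .., "dz": .., "rx": .., "ry": .., "rz": .., "claw": ..}, ...]. A call has 1 to 10 rows; each row shifts and turns the commanded pose from where the row before left it, along the tool's axes as they then stand; what a row does not reach is not made up. The controller multiplies each number of a shift by 0.1 m and each number of a turn by 90 degrees. A row lasts 1/10 s, in which the tool goes at most 50 mm and 8.59 degrees, less where a joint would pass 70% of its speed; a pose out of reach is approached as far as the arm can. A call with a number of a shift or a turn outside -1 to 1 is refused whole. A call with a gripper value outside its range is refused whole. The fingers move at their own pace and stop on an object; "grip_force" is the grip in N (left out, the last holds). Time passes only in rows, so rows that do not move let the fingers close. It gives the time, the measured TCP pose, the force, the opening and the grip force at its end, in the units of the state.
- telemetry.get_obs(): the state, without advancing time (a new reading comes with each control period).
- viewer.camera(name): name is "side" or "top"; returns a dict with "img" (384x512x3 uint8, red, green, blue), "z_map" (384x512 float32, m along the optical axis (not along the pixel's ray), 0 where there is no reading), "fx", "fy", "cx", "cy" (pixels), "R" (3x3) and "t" (3): a world point X has camera coordinates R X + t. Camera axes: x right, y down, z forward; pixel columns grow to the right and rows downward; lengths in m; the calibration is good to about 2 mm. A picture is of the moment at which its call begins.
- hand_in(): hands the job in; it is judged then, once.
Trained networks look in a picture, given as the dict that the camera call returned (one of the last four; its "shot" number tells which), for a name from the list of things; names that differ only in an ending like _2 or _b are one class to them, and where a whole thing is asked for, a point or a joint stands for the part that bears it (a point fixed in the world has none). Each returns a list of dicts, best first, with "score" (0 to 1); they miss things now and then, are a little off and sometimes report something else, mostly with a low value. They report only what shows in the picture. A call takes as long as a camera call.
- viewer.recognise(target, picture): "rect" ([left, top, right, bottom] in pixels, round what is visible of it).
The state is a dict: "time_s": time; "qpos": joint angles; "joint_vel": joint speeds; "tau": joint torques, N m; "ee_pos": TCP position; "eef_rot": TCP orientation; "force": force on the tool from outside, world axes, zero at the start; "moment": the same for the moment, N m; "grip_width": finger opening in m; "grip_force": force on a finger pad.
Only numpy, scipy, OpenCV 4.12 (cv2) and the standard library are available. Lean on these libraries where they do the work, as an engineer would, in place of code of your own. Each camera call takes 0.05 s, during which the arm holds its last target. There are 200 camera calls.

## Working session

There is one attempt and no reset: what is moved stays moved. The work goes in short steps, Python scripts to look and compute and a tool call to move; the robot and the scene stay as the last step left them, time stands still between calls to the robot, and variables do not carry over. Pictures are saved under pics/ and viewed, at most 10 in all, crops included, and the job is handed in when it is done.

Besides the shell and the picture viewer there is one more tool, called after ">>>" by a JSON object that holds its "method" and its "body", one argument or row to a line. step_arm: Moves the arm, as the interface text tells. Shifts and turns lie within -1 to 1; 1 stands for 0.1 m of shift or 90 degrees of turn. Its arguments: {"type":"object","properties":{"plan":{"type":"array"},"grip_force":{"type":"number"}},"required":["plan"]}

```bash
mkdir -p pics
cat > h.py <<'E'
import numpy as np,cv2
from station import telemetry,viewer,ctrl
def world(p,v=None,u=None):
    z=p["z_map"]; 
    if u is None: v,u=np.mgrid[:z.shape[0],:z.shape[1]]
    d=z[v,u]
    c=np.stack([(u-p["cx"])/p["fx"]*d,(v-p["cy"])/p["fy"]*d,d],-1)
    return (c-p["t"])@p["R"]
E
python3 - <<'E'
from h import *
o=telemetry.get_obs();print({k:np.round(v,3) for k,v in o.items()},ctrl.tcp_to_tips)
ims=[]
for n in("top","side"):
    p=viewer.camera(n)
    np.savez(n+".npz",**p)
    print(n,"cam",np.round(-p["R"].T@p["t"],3),np.round(p["R"],2).tolist())
    ims.append(p["img"])
    for t in("crate","crate_upper","bay","spray","plant","mug"):
        for r in viewer.recognise(t,p)[:1]:
            print(t,np.round(r["rect"]),r["score"])
    cv2.imwrite(f"pics/{n}.png",p["img"][...,::-1])
E
```

```text
{'time_s': np.float64(0.0), 'qpos': array([-1.409,  0.3  ,  1.522,  0.   ,  1.321, -0.067]), 'joint_vel': array([-0.   , -0.001,  0.001, -0.001, -0.001, -0.   ]), 'tau': array([-2.0000e-03, -5.3181e+01, -3.5274e+01,  7.1000e-02,  2.5000e-02,
       -0.0000e+00]), 'ee_pos': array([ 0.125, -0.535,  0.222]), 'eef_rot': array([-3.14 , -0.   ,  0.229]), 'force': array([0.142, 0.404, 0.385]), 'moment': array([-0.044,  0.011,  0.018]), 'grip_force': np.float64(0.0), 'grip_width': np.float64(0.094)} 0.017
top cam [ 0.487 -0.083  1.002] [[0.0, -1.0, 0.0], [-1.0, -0.0, -0.08], [0.08, -0.0, -1.0]]
crate [147. 190. 216. 270.] 0.93
crate_upper [147. 192. 214. 270.] 0.93
bay [145. 190. 217. 269.] 0.73
spray [240. 113. 267. 146.] 0.61
plant [163. 101. 198. 132.] 0.77
mug [305. 264. 357. 302.] 0.64
side cam [1.    0.62  0.716] [[-0.86, 0.52, 0.01], [0.32, 0.54, -0.78], [-0.41, -0.67, -0.63]]
crate [289. 147. 389. 283.] 0.89
crate_upper [292. 146. 388. 251.] 0.89
bay [196. 116. 292. 245.] 0.64
spray [196. 180. 227. 243.] 0.7
plant [223. 249. 257. 301.] 0.81
mug [279. 124. 312. 166.] 0.91
```

View pics/top.png

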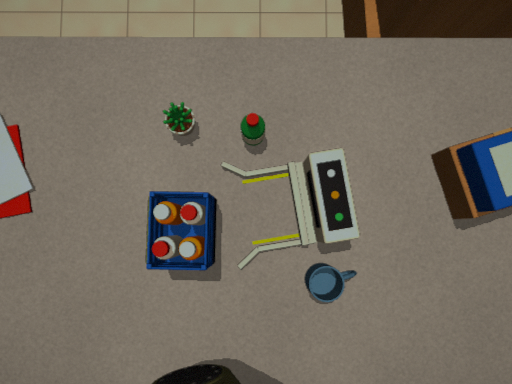

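View pics/side.png

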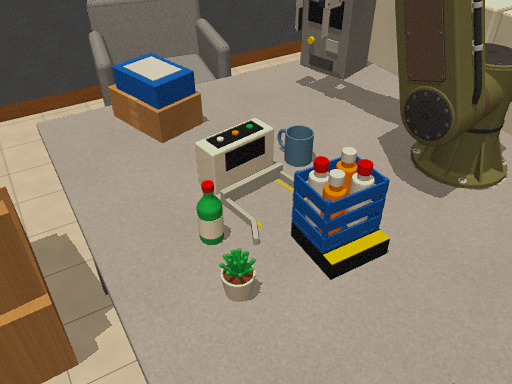

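Top view: the crate is at about (181,231) px with its toe to the left, and the bay opens left with its stop at (300,203) and housing at (333,196). The bottle (253,128), plant (180,118) and mug (325,283) stand clear. The side view shows the yellow toe strip at (357,248).

```bash
cat >> h.py <<'E'
def rect(P):
    c,(w,h),a=cv2.minAreaRect(P[:,:2].astype(np.float32)*1000)
    return np.round(c,1),np.round((w,h),1),round(a,2)
def skid(p):
    W=world(p);I=p["img"].astype(int);v,u=np.mgrid[:384,:512]
    yel=(I[...,0]>130)&(I[...,1]>110)&(I[...,2]<70)&(W[...,2]>.035)&(W[...,2]<.055)
    return W[yel]
E
python3 - <<'E'
from h import *
T=dict(np.load("top.npz"));S=dict(np.load("side.npz"))
for n,p in(("top",T),("side",S)):
    W=world(p);v,u=np.mgrid[:384,:512]
    if n=="top": m1=(u>140)&(u<225)&(v>185)&(v<275);m2=(u>285)&(u<362)&(v>140)&(v<250)
    else: m1=(u>280)&(u<395)&(v>140)&(v<285);m2=(u>190)&(u<280)&(v>115)&(v<200)
    z=W[...,2];I=p["img"].astype(int)
    blue=(I[...,2]>I[...,0]+30)
    A=W[m1&(z>.2)&(z<.222)&blue];print(n,"cratetop",len(A),rect(A),A[:,2].mean())
    A=W[m2&(z>.122)&(z<.145)];print("housing",len(A),rect(A),A[:,2].mean())
    A=W[m2&(z>.034)&(z<.046)];print("stop",len(A),rect(A))
    A=skid(p);print("strip",len(A),rect(A) if len(A) else 0)
E
```

```text
top cratetop 1 (array([525.9, 106.9]), array([0., 0.]), 0.0) 0.20929482640557273
housing 3371 (array([ 555.6, -238.8]), array([189.9,  78.3]), 9.78) 0.1317616974158759
stop 675 (array([ 546.5, -185.7]), array([189.3,  37.6]), 10.03)
strip 0 0
side cratetop 0 (array([0., 0.]), array([0., 0.]), 0.0) nan
housing 1481 (array([ 615.4, -202.3]), array([326.5, 138.4]), 33.02) 0.13033922685700014
stop 641 (array([ 510.3, -311.5]), array([386.5, 231.9]), 69.23)
strip 775 (array([487.1, 146.4]), array([ 32., 151.]), 89.16)<stdin>:9: RuntimeWarning: Mean of empty slice.
  ret = ret.dtype.type(ret / rcount)
```

Bay from the housing and stop: origin about (543,-167) mm, yaw -80.1°. Crate from its strip: centre about (486,89) mm, yaw -90.8°. That puts it 187 mm short, -12 mm off the centre line and turned -0.187 rad, all within the ranges given. First I raise the tool and turn it so the jaw line runs along the toe.

>>> {"method": "step_arm", "body": {
  "plan": [
    {"dz":-0.4},
    {"dz":-0.4},
    {"dz":-0.4},
    {"rz":-0.094},
    {"rz":-0.094},
    {"rz":-0.094},
    {"rz":-0.094},
    {"rz":-0.094}
  ]
}}

```text
$.plan[0]: bad value
```

>>> {"method": "step_arm", "body": {
  "plan": [
    {"rz":-0.094},
    {"rz":-0.094},
    {"rz":-0.094},
    {"rz":-0.094},
    {"dx":0.1,"dy":0.05},
    {"dx":0.3,"dy":0.14},
    {"dx":0.3,"dy":0.14},
    {"dx":0.3,"dy":0.14},
    {"dx":0.3,"dy":0.14},
    {"dx":0.3,"dy":0.14}
  ]
}}

```text
$.plan[0]: bad value
```

Each row needs all of its fields.

>>> {"method": "step_arm", "body": {
  "plan": [
    {"dx":0,"dy":0,"dz":-0.4,"rx":0,"ry":0,"rz":0,"claw":0},
    {"dx":0,"dy":0,"dz":-0.4,"rx":0,"ry":0,"rz":0,"claw":0},
    {"dx":0,"dy":0,"dz":-0.4,"rx":0,"ry":0,"rz":0,"claw":0},
    {"dx":0,"dy":0,"dz":0,"rx":0,"ry":0,"rz":-0.094,"claw":0},
    {"dx":0,"dy":0,"dz":0,"rx":0,"ry":0,"rz":-0.094,"claw":0},
    {"dx":0,"dy":0,"dz":0,"rx":0,"ry":0,"rz":-0.094,"claw":0},
    {"dx":0,"dy":0,"dz":0,"rx":0,"ry":0,"rz":-0.094,"claw":0},
    {"dx":0,"dy":0,"dz":0,"rx":0,"ry":0,"rz":-0.094,"claw":0},
    {"dx":0,"dy":0,"dz":0,"rx":0,"ry":0,"rz":-0.094,"claw":0},
    {"dx":0,"dy":0,"dz":0,"rx":0,"ry":0,"rz":-0.094,"claw":0}
  ]
}}

```text
time_s: 1.7
ee_pos: [0.1247, -0.5356, 0.3424]
eef_rot: [-3.142, -0.0, 1.268]
force: [-0.4, -0.2, -0.2]
grip_width: 0.0944
grip_force: 0.0
```

>>> {"method": "step_arm", "body": {
  "plan": [
    {"dx":0,"dy":0,"dz":0,"rx":0,"ry":0,"rz":-0.094,"claw":0},
    {"dx":0,"dy":0,"dz":0,"rx":0,"ry":0,"rz":-0.094,"claw":0},
    {"dx":0.2,"dy":0.09,"dz":0,"rx":0,"ry":0,"rz":0,"claw":0},
    {"dx":0.3,"dy":0.14,"dz":0,"rx":0,"ry":0,"rz":0,"claw":0},
    {"dx":0.3,"dy":0.14,"dz":0,"rx":0,"ry":0,"rz":0,"claw":0},
    {"dx":0.3,"dy":0.14,"dz":0,"rx":0,"ry":0,"rz":0,"claw":0},
    {"dx":0.3,"dy":0.14,"dz":0,"rx":0,"ry":0,"rz":0,"claw":0},
    {"dx":0.3,"dy":0.14,"dz":0,"rx":0,"ry":0,"rz":0,"claw":0},
    {"dx":0.3,"dy":0.14,"dz":0,"rx":0,"ry":0,"rz":0,"claw":0},
    {"dx":0.3,"dy":0.14,"dz":0,"rx":0,"ry":0,"rz":0,"claw":0}
  ]
}}

```text
time_s: 2.7
ee_pos: [0.235, -0.3058, 0.3426]
eef_rot: [3.141, 0.0, 1.557]
force: [0.9, 1.2, 0.8]
grip_width: 0.0941
grip_force: 0.0
```

>>> {"method": "step_arm", "body": {
  "plan": [
    {"dx":0.3,"dy":0.14,"dz":0,"rx":0,"ry":0,"rz":0,"claw":0},
    {"dx":0.3,"dy":0.14,"dz":0,"rx":0,"ry":0,"rz":0,"claw":0},
    {"dx":0.3,"dy":0.14,"dz":0,"rx":0,"ry":0,"rz":0,"claw":0},
    {"dx":0.3,"dy":0.14,"dz":0,"rx":0,"ry":0,"rz":0,"claw":0},
    {"dx":0.3,"dy":0.14,"dz":0,"rx":0,"ry":0,"rz":0,"claw":0},
    {"dx":0.3,"dy":0.14,"dz":0,"rx":0,"ry":0,"rz":0,"claw":0},
    {"dx":0.3,"dy":0.14,"dz":0,"rx":0,"ry":0,"rz":0,"claw":0},
    {"dx":0.3,"dy":0.14,"dz":0,"rx":0,"ry":0,"rz":0,"claw":0},
    {"dx":0.3,"dy":0.14,"dz":0,"rx":0,"ry":0,"rz":0,"claw":0},
    {"dx":0.3,"dy":0.14,"dz":0,"rx":0,"ry":0,"rz":0,"claw":0}
  ]
}}

```text
time_s: 3.7
ee_pos: [0.379, -0.0075, 0.3427]
eef_rot: [3.141, 0.0, 1.558]
force: [0.3, -1.3, 0.6]
grip_width: 0.0939
grip_force: 0.0
```

>>> {"method": "step_arm", "body": {
  "plan": [
    {"dx":0.3,"dy":0.14,"dz":0,"rx":0,"ry":0,"rz":0,"claw":0},
    {"dx":0.3,"dy":0.14,"dz":0,"rx":0,"ry":0,"rz":0,"claw":0},
    {"dx":0.3,"dy":0.14,"dz":0,"rx":0,"ry":0,"rz":0,"claw":0},
    {"dx":0.3,"dy":0.14,"dz":0,"rx":0,"ry":0,"rz":0,"claw":0},
    {"dx":0.3,"dy":0.14,"dz":0,"rx":0,"ry":0,"rz":0,"claw":0},
    {"dx":0.3,"dy":0.14,"dz":0,"rx":0,"ry":0,"rz":0,"claw":0},
    {"dx":0.3,"dy":0.14,"dz":0,"rx":0,"ry":0,"rz":0,"claw":0},
    {"dx":0.2,"dy":0.14,"dz":0,"rx":0,"ry":0,"rz":0,"claw":0},
    {"dx":0,"dy":0,"dz":0,"rx":0,"ry":-0.065,"rz":0,"claw":0},
    {"dx":0,"dy":0,"dz":0,"rx":0,"ry":-0.065,"rz":0,"claw":0}
  ]
}}

```text
time_s: 4.7
ee_pos: [0.494, 0.2196, 0.3425]
eef_rot: [3.141, 0.208, 1.557]
force: [-1.0, -0.7, -0.2]
grip_width: 0.094
grip_force: 0.0
```

>>> {"method": "step_arm", "body": {
  "plan": [
    {"dx":0.08,"dy":0,"dz":0.38,"rx":0,"ry":0,"rz":0,"claw":0},
    {"dx":0.08,"dy":0,"dz":0.38,"rx":0,"ry":0,"rz":0,"claw":0},
    {"dx":0.08,"dy":0,"dz":0.38,"rx":0,"ry":0,"rz":0,"claw":0},
    {"dx":0.08,"dy":0,"dz":0.38,"rx":0,"ry":0,"rz":0,"claw":0},
    {"dx":0.08,"dy":-0.07,"dz":0.38,"rx":0,"ry":0,"rz":0,"claw":0},
    {"dx":0.08,"dy":0,"dz":0.38,"rx":0,"ry":0,"rz":0,"claw":0},
    {"dx":0.08,"dy":0,"dz":0.38,"rx":0,"ry":0,"rz":0,"claw":0},
    {"dx":0.08,"dy":0,"dz":0.37,"rx":0,"ry":0,"rz":0,"claw":0},
    {"dx":0,"dy":0,"dz":0,"rx":0,"ry":0,"rz":0,"claw":0}
  ]
}}

```text
time_s: 5.6
ee_pos: [0.4844, 0.2198, 0.0287]
eef_rot: [-3.134, 0.207, 1.559]
force: [0.4, 0.1, 0.9]
grip_width: 0.0943
grip_force: 0.0
```

```bash
cat >> h.py <<'E'
B=np.array([543.,-167.]);xb=np.array([np.cos(np.radians(-80.1)),np.sin(np.radians(-80.1))]);yb=np.array([-xb[1],xb[0]])
def look(name):
    o=telemetry.get_obs();print("tcp",np.round(o["ee_pos"],4),np.round(o["eef_rot"],3),"F",np.round(o["force"],1),"t",o["time_s"])
    p=viewer.camera("side");A=skid(p);A=A[(A[:,0]>.35)&(A[:,0]<.7)&(A[:,1]<.3)&(A[:,1]>-.3)]
    c,(w,h),a=cv2.minAreaRect(A[:,:2].astype(np.float32)*1000)
    if w>h: a-=90
    # short-edge angle a -> skid x axis
    th=np.radians(a); x=np.array([np.cos(th),np.sin(th)])
    if x@xb<0:x=-x
    C=np.array(c)+57.5*x; d=C-B
    print("strip",len(A),np.round(c,1),np.round((w,h),1),"crate in bay x,y,deg",round(d@xb,1),round(d@yb,1),round(np.degrees(np.arctan2(x@yb,x@xb)),2))
    cv2.imwrite(f"pics/{name}.png",p["img"][...,::-1]); return p
E
python3 -c "
from h import *
look('a')"
```

```text
tcp [0.4844 0.2198 0.0287] [-3.134  0.207  1.559] F [0.4 0.1 0.9] t 5.6
strip 406 [485.9 145.2] [ 32.6 151. ] crate in bay x,y,deg -260.8 -12.8 -10.22
```

View pics/a.png

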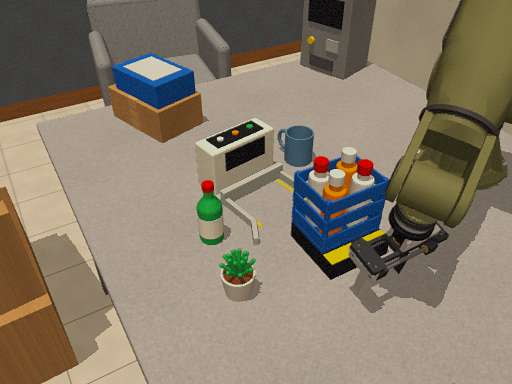

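The side view shows the fingers at (390,255) behind the toe with the forearm clear of the crate, and the re-measured crate pose agrees with the first. Next I work out the contact move and a first push that turns the crate.

```bash
cat >> h.py <<'E'
from scipy.spatial.transform import Rotation as Ro
yaw0=np.radians(-80.1); OFF=86.3
def tool(x,y,deg,gap=0):   # tcp pose (mm, yaw) for crate pose in bay frame
    C=B+x*xb+y*yb; a=yaw0+np.radians(deg)
    return np.r_[C-(OFF+gap)*np.array([np.cos(a),np.sin(a)]),a+np.pi]
def rows(poses,z=30.):
    o=telemetry.get_obs();P=np.array(o["ee_pos"])*1000;R=Ro.from_euler("xyz",o["eef_rot"]);yaw=o["eef_rot"][2]
    for q in poses:
        d=np.r_[q[:2],z]-P; dy=(q[2]-yaw+np.pi)%(2*np.pi)-np.pi
        s=np.round(R.inv().apply(d)/100,3); r=np.round(R.inv().apply([0,0,dy])/(np.pi/2),4)
        print("d",s,"r",r)
        P=P+R.apply(s)*100; R=R*Ro.from_rotvec(r*np.pi/2); yaw=R.as_euler("xyz")[2]
def arc(p,dth,R,n):  # centre path, left turn dth deg with radius R (sign free)
    out=[];x,y,t=p
    for i in range(n):
        s=abs(np.radians(dth))*R/n; tm=np.radians(t+dth/n/2); x+=s*np.cos(tm);y+=s*np.sin(tm);t+=dth/n; out.append((x,y,t))
    return out
E
python3 -c "
from h import *
p=(-261,-12.4,-10.4)
rows([tool(*p,15),tool(*p,3)]+[tool(*q) for q in arc(p,18.4,120,7)])"
```

```text
d [-0.302  0.014  0.08 ] r [-0.0005 -0.     -0.0023]
d [-0.117 -0.     0.025] r [0. 0. 0.]
d [-0.084 -0.038  0.017] r [-0.006  -0.0001 -0.0285]
d [-0.055 -0.039  0.012] r [-0.006  -0.0001 -0.0286]
d [-0.055 -0.038  0.012] r [-0.006  -0.0001 -0.0286]
d [-0.055 -0.038  0.011] r [-0.006  -0.0001 -0.0286]
d [-0.054 -0.038  0.012] r [-0.006  -0.0001 -0.0286]
d [-0.055 -0.039  0.011] r [-0.006  -0.0001 -0.0286]
d [-0.055 -0.038  0.012] r [-0.006  -0.0001 -0.0286]
```

>>> {"method": "step_arm", "body": {
  "plan": [
    {"dx":-0.15,"dy":0.007,"dz":0.04,"rx":0,"ry":0,"rz":-0.002,"claw":0},
    {"dx":-0.15,"dy":0.007,"dz":0.04,"rx":0,"ry":0,"rz":0,"claw":0},
    {"dx":-0.06,"dy":0,"dz":0.012,"rx":0,"ry":0,"rz":0,"claw":0},
    {"dx":-0.06,"dy":0,"dz":0.012,"rx":0,"ry":0,"rz":0,"claw":0},
    {"dx":-0.055,"dy":0,"dz":0.012,"rx":0,"ry":0,"rz":0,"claw":0},
    {"dx":-0.055,"dy":-0.038,"dz":0.012,"rx":-0.006,"ry":0,"rz":-0.0286,"claw":0},
    {"dx":-0.055,"dy":-0.038,"dz":0.012,"rx":-0.006,"ry":0,"rz":-0.0286,"claw":0},
    {"dx":-0.055,"dy":-0.038,"dz":0.012,"rx":-0.006,"ry":0,"rz":-0.0286,"claw":0},
    {"dx":0,"dy":0,"dz":0,"rx":0,"ry":0,"rz":0,"claw":0}
  ]
}}

```text
time_s: 6.55
ee_pos: [0.4769, 0.1549, 0.0317]
eef_rot: [3.14, 0.203, 1.7]
force: [-1.7, 4.1, 1.8]
grip_width: 0.094
grip_force: 2.0
```

```bash
python3 -c "
from h import *
look('b')"
```

```text
tcp [0.4769 0.1549 0.0317] [3.14  0.203 1.7  ] F [-1.7  4.1  1.8] t 6.55
strip 318 [483.6 125.8] [142.1  31.5] crate in bay x,y,deg -241.2 -11.1 -2.97
```

View pics/b.png

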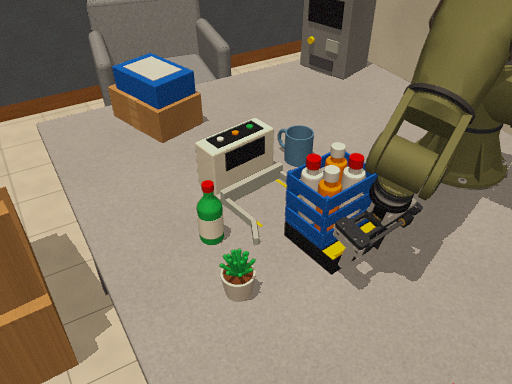

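Contact is made at about 4 N and the crate is turning with the tool as planned, now at -3° and x = -242 mm. The gripper at (370,225) stays clear of the blue crate, although it hides one end of the strip.

```bash
python3 -c "
from h import *
p=(-242,-14.5,-2.7)
a=arc(p,9.7,120,4); e=a[-1]; print(e)
s=[(e[0]+6.5*i,e[1]+1.3*i,e[2]) for i in range(1,6)]; print(s[-1])
rows([tool(*q) for q in a+s])"
```

```text
(np.float64(-221.72139116096363), np.float64(-13.738696379700974), 6.999999999999999)
(np.float64(-189.22139116096363), np.float64(-7.238696379700974), 6.999999999999999)
d [-0.051 -0.043  0.027] r [-0.0052  0.     -0.0251]
d [-0.05  -0.035  0.011] r [-0.0054  0.     -0.0264]
d [-0.051 -0.036  0.01 ] r [-0.0054  0.     -0.0264]
d [-0.05  -0.035  0.01 ] r [-0.0054  0.     -0.0264]
d [-0.065  0.005  0.014] r [ 0. -0.  0.]
d [-0.065  0.005  0.013] r [ 0. -0.  0.]
d [-0.064  0.005  0.013] r [ 0. -0.  0.]
d [-0.065  0.005  0.014] r [ 0. -0.  0.]
d [-0.065  0.005  0.013] r [ 0. -0.  0.]
```

>>> {"method": "step_arm", "body": {
  "plan": [
    {"dx":-0.05,"dy":-0.036,"dz":0.012,"rx":-0.005,"ry":0,"rz":-0.026,"claw":0},
    {"dx":-0.05,"dy":-0.036,"dz":0.012,"rx":-0.005,"ry":0,"rz":-0.026,"claw":0},
    {"dx":-0.05,"dy":-0.036,"dz":0.01,"rx":-0.005,"ry":0,"rz":-0.026,"claw":0},
    {"dx":-0.05,"dy":-0.036,"dz":0.01,"rx":-0.005,"ry":0,"rz":-0.026,"claw":0},
    {"dx":-0.065,"dy":0.005,"dz":0.014,"rx":0,"ry":0,"rz":0,"claw":0},
    {"dx":-0.065,"dy":0.005,"dz":0.014,"rx":0,"ry":0,"rz":0,"claw":0},
    {"dx":-0.065,"dy":0.005,"dz":0.014,"rx":0,"ry":0,"rz":0,"claw":0},
    {"dx":-0.065,"dy":0.005,"dz":0.014,"rx":0,"ry":0,"rz":0,"claw":0},
    {"dx":-0.065,"dy":0.005,"dz":0.014,"rx":0,"ry":0,"rz":0,"claw":0},
    {"dx":0,"dy":0,"dz":0,"rx":0,"ry":0,"rz":0,"claw":0}
  ]
}}

```text
time_s: 7.6
ee_pos: [0.4792, 0.101, 0.0311]
eef_rot: [-3.141, 0.203, 1.864]
force: [-0.4, 4.8, 4.0]
grip_width: 0.0935
grip_force: 2.3
```

```bash
python3 -c "
from h import *
look('c')
o=telemetry.get_obs();a=o['eef_rot'][2]-np.pi
d=np.array(o['ee_pos'][:2])*1000+OFF*np.array([np.cos(a),np.sin(a)])-B
print('from tool',d@xb,d@yb,np.degrees(a-yaw0))
p=viewer.camera('top');W=world(p);I=p['img'].astype(int);z=W[...,2]
v,u=np.mgrid[:384,:512]
for lo,hi in((.19,.22),):
  m=(z>lo)&(z<hi)&(I[...,2]>I[...,0]+20)&(u>140)&(u<290)&(v>160)&(v<300);A=W[m];print(len(A),rect(A) if len(A)>5 else '')
cv2.imwrite('pics/c2.png',p['img'][100:320,120:400,::-1].repeat(2,0).repeat(2,1))"
```

```text
tcp [0.4792 0.101  0.0311] [-3.141  0.203  1.864] F [-0.4  4.8  4. ] t 7.6
strip 353 [487.1  71.1] [152.  32.] crate in bay x,y,deg -187.1 -6.3 7.79
from tool -189.39358147183512 -6.398208655812026 6.9329430770116325
0
```

View pics/c2.png

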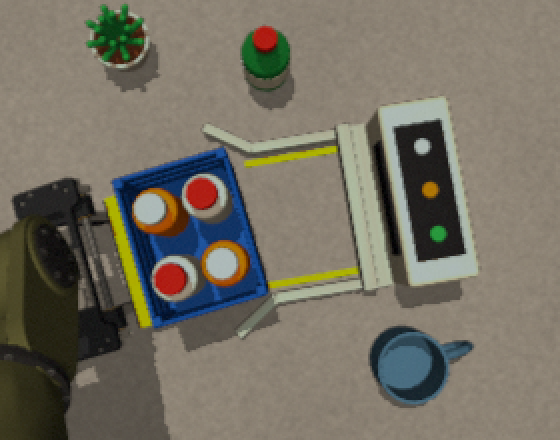

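The top view shows the crate (180,240 in the crop) at the mouth, turned about 7° and clear of the rails. Vision and tool-based poses agree to about 2 mm. The next push continues in and turns the crate back square.

```bash
python3 -c "
from h import *
p=(-188.8,-6.4,7.1)
s=[(p[0]+6.7*i,p[1]+1.0*i,p[2]) for i in range(1,4)]
a=arc(s[-1],-7.1,270,5); e=a[-1]; print(e)
rows([tool(*q) for q in s+a])"
```

```text
(np.float64(-135.32674716696013), np.float64(-1.3295702411037444), 0.0)
d [-0.071  0.     0.024] r [-0.0003 -0.     -0.0017]
d [-0.066  0.002  0.013] r [0. 0. 0.]
d [-0.066  0.001  0.014] r [0. 0. 0.]
d [-0.066  0.021  0.013] r [0.0032 0.     0.0155]
d [-0.066  0.02   0.014] r [0.0032 0.     0.0154]
d [-0.066  0.021  0.014] r [0.0032 0.     0.0155]
d [-0.065  0.021  0.013] r [0.0032 0.     0.0154]
d [-0.066  0.02   0.014] r [0.0032 0.     0.0155]
```

>>> {"method": "step_arm", "body": {
  "plan": [
    {"dx":-0.066,"dy":0.001,"dz":0.016,"rx":0,"ry":0,"rz":0,"claw":0},
    {"dx":-0.066,"dy":0.001,"dz":0.014,"rx":0,"ry":0,"rz":0,"claw":0},
    {"dx":-0.066,"dy":0.001,"dz":0.014,"rx":0,"ry":0,"rz":0,"claw":0},
    {"dx":-0.066,"dy":0.021,"dz":0.014,"rx":0.003,"ry":0,"rz":0.0155,"claw":0},
    {"dx":-0.066,"dy":0.021,"dz":0.014,"rx":0.003,"ry":0,"rz":0.0155,"claw":0},
    {"dx":-0.066,"dy":0.021,"dz":0.014,"rx":0.003,"ry":0,"rz":0.0155,"claw":0},
    {"dx":-0.066,"dy":0.021,"dz":0.014,"rx":0.003,"ry":0,"rz":0.0155,"claw":0},
    {"dx":-0.066,"dy":0.02,"dz":0.014,"rx":0.003,"ry":0,"rz":0.0155,"claw":0},
    {"dx":0,"dy":0,"dz":0,"rx":0,"ry":0,"rz":0,"claw":0}
  ]
}}

```text
time_s: 8.6
ee_pos: [0.5038, 0.0514, 0.0305]
eef_rot: [3.141, 0.204, 1.74]
force: [1.5, 4.0, 1.9]
grip_width: 0.0942
grip_force: 2.0
```

```bash
python3 -c "
from h import *
look('d')
o=telemetry.get_obs();a=o['eef_rot'][2]-np.pi
d=np.array(o['ee_pos'][:2])*1000+OFF*np.array([np.cos(a),np.sin(a)])-B
print('from tool',d@xb,d@yb,np.degrees(a-yaw0))
p=viewer.camera('top')
cv2.imwrite('pics/d2.png',p['img'][100:320,120:400,::-1].repeat(2,0).repeat(2,1))
rows([tool(-130+6.5*i,0,0) for i in range(8)])"
```

```text
tcp [0.5038 0.0514 0.0305] [3.141 0.204 1.74 ] F [1.5 4.  1.9] t 8.6
strip 239 [510.8  20.5] [147.2  32.4] crate in bay x,y,deg -132.8 1.0 0.5
from tool -135.6489275949283 -1.6053024910399818 -0.18615882943595272
d [-0.055  0.015  0.013] r [-0.0004  0.     -0.0018]
d [-0.064  0.     0.013] r [ 0. -0.  0.]
d [-0.064  0.     0.014] r [ 0. -0.  0.]
d [-0.063  0.     0.013] r [ 0. -0.  0.]
d [-0.064  0.     0.013] r [ 0. -0.  0.]
d [-0.063  0.     0.013] r [ 0. -0.  0.]
d [-0.064  0.     0.013] r [ 0. -0.  0.]
d [-0.064  0.     0.013] r [ 0. -0.  0.]
```

View pics/d2.png

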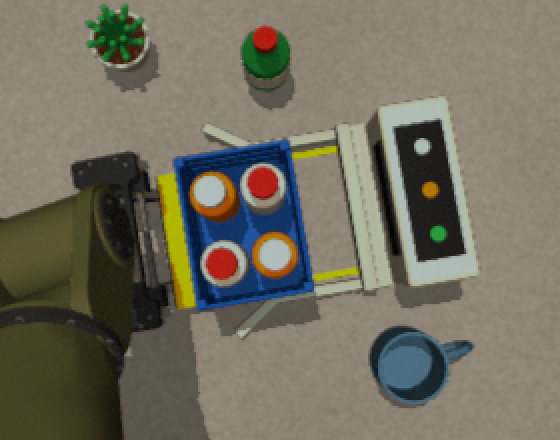

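The crate (240,225 in the crop) is square and centred between the rails with about 58 mm to go. I push straight on, then slowly until it reaches the stop.

>>> {"method": "step_arm", "body": {
  "plan": [
    {"dx":-0.064,"dy":0.003,"dz":0.0135,"rx":0,"ry":0,"rz":0,"claw":0},
    {"dx":-0.064,"dy":0.003,"dz":0.0135,"rx":0,"ry":0,"rz":0,"claw":0},
    {"dx":-0.064,"dy":0.002,"dz":0.0135,"rx":0,"ry":0,"rz":0,"claw":0},
    {"dx":-0.064,"dy":0,"dz":0.0135,"rx":0,"ry":0,"rz":0,"claw":0},
    {"dx":-0.064,"dy":0,"dz":0.0135,"rx":0,"ry":0,"rz":0,"claw":0},
    {"dx":-0.064,"dy":0,"dz":0.0135,"rx":0,"ry":0,"rz":0,"claw":0},
    {"dx":-0.064,"dy":0,"dz":0.0135,"rx":0,"ry":0,"rz":0,"claw":0},
    {"dx":-0.04,"dy":0,"dz":0.008,"rx":0,"ry":0,"rz":0,"claw":0},
    {"dx":-0.02,"dy":0,"dz":0.004,"rx":0,"ry":0,"rz":0,"claw":0}
  ]
}}

```text
time_s: 9.6
ee_pos: [0.5126, 0.0008, 0.0301]
eef_rot: [-3.141, 0.203, 1.741]
force: [-1.3, 11.4, 7.6]
grip_width: 0.0941
grip_force: 5.9
```

>>> {"method": "step_arm", "body": {
  "plan": [
    {"dx":-0.02,"dy":0,"dz":0.004,"rx":0,"ry":0,"rz":0,"claw":0},
    {"dx":-0.02,"dy":0,"dz":0.004,"rx":0,"ry":0,"rz":0,"claw":0}
  ]
}}

```text
time_s: 9.8
ee_pos: [0.5132, -0.003, 0.0301]
eef_rot: [-3.141, 0.203, 1.741]
force: [-1.9, 11.2, 5.8]
grip_width: 0.094
grip_force: 5.8
```

```bash
python3 -c "
from h import *
look('e')
o=telemetry.get_obs();a=o['eef_rot'][2]-np.pi
d=np.array(o['ee_pos'][:2])*1000+OFF*np.array([np.cos(a),np.sin(a)])-B
print('from tool',d@xb,d@yb,np.degrees(a-yaw0))"
```

```text
tcp [ 0.5132 -0.003   0.0301] [-3.141  0.203  1.741] F [-1.9 11.2  5.8] t 9.8
strip 202 [518.4 -33. ] [150.4  34.6] crate in bay x,y,deg -78.7 -0.8 0.33
from tool -80.13023562773166 -1.3764383135815785 -0.14970766292262047
```

>>> {"method": "step_arm", "body": {
  "plan": [
    {"dx":-0.02,"dy":0,"dz":0.004,"rx":0,"ry":0,"rz":0,"claw":0},
    {"dx":-0.015,"dy":0,"dz":0.003,"rx":0,"ry":0,"rz":0,"claw":0}
  ]
}}

```text
time_s: 10.05
ee_pos: [0.5138, -0.0065, 0.0301]
eef_rot: [-3.141, 0.203, 1.741]
force: [-2.3, 10.9, 6.3]
grip_width: 0.0942
grip_force: 5.8
```

>>> {"method": "step_arm", "body": {
  "plan": [
    {"dx":-0.015,"dy":0,"dz":0.003,"rx":0,"ry":0,"rz":0,"claw":0}
  ]
}}

```text
time_s: 10.15
ee_pos: [0.5141, -0.008, 0.0301]
eef_rot: [-3.141, 0.203, 1.741]
force: [-0.9, 10.7, 6.8]
grip_width: 0.0944
grip_force: 5.7
```

>>> {"method": "step_arm", "body": {
  "plan": [
    {"dx":-0.015,"dy":0,"dz":0.003,"rx":0,"ry":0,"rz":0,"claw":0}
  ]
}}

```text
time_s: 10.25
ee_pos: [0.5143, -0.0087, 0.0301]
eef_rot: [-3.141, 0.202, 1.741]
force: [-5.0, 28.1, 11.3]
grip_width: 0.0934
grip_force: 14.0
```

>>> {"method": "step_arm", "body": {
  "plan": [
    {"dx":-0.01,"dy":0,"dz":0.002,"rx":0,"ry":0,"rz":0,"claw":0}
  ]
}}

```text
time_s: 10.35
ee_pos: [0.5144, -0.0089, 0.0301]
eef_rot: [3.141, 0.201, 1.74]
force: [-5.4, 32.5, 12.7]
grip_width: 0.0942
grip_force: 16.6
```

The force jumped from 11 to 32 N without further travel, so the crate is against the stop. I back off level and then raise.

>>> {"method": "step_arm", "body": {
  "plan": [
    {"dx":0.03,"dy":0,"dz":-0.006,"rx":0,"ry":0,"rz":0,"claw":0},
    {"dx":0.1,"dy":0,"dz":-0.02,"rx":0,"ry":0,"rz":0,"claw":0},
    {"dx":0.3,"dy":0,"dz":-0.063,"rx":0,"ry":0,"rz":0,"claw":0},
    {"dx":0.4,"dy":0,"dz":-0.084,"rx":0,"ry":0,"rz":0,"claw":0},
    {"dx":0.3,"dy":0,"dz":-0.063,"rx":0,"ry":0,"rz":0,"claw":0},
    {"dx":0,"dy":0,"dz":-0.3,"rx":0,"ry":0,"rz":0,"claw":0},
    {"dx":0,"dy":0,"dz":0,"rx":0,"ry":0,"rz":0,"claw":0},
    {"dx":0,"dy":0,"dz":0,"rx":0,"ry":0,"rz":0,"claw":0}
  ]
}}

```text
time_s: 11.15
ee_pos: [0.4939, 0.1086, 0.0594]
eef_rot: [-3.141, 0.204, 1.741]
force: [-1.0, -0.0, 0.3]
grip_width: 0.094
grip_force: 0.0
```

```bash
python3 -c "
from h import *
look('f')
p=viewer.camera('top')
cv2.imwrite('pics/f2.png',p['img'][100:320,120:400,::-1].repeat(2,0).repeat(2,1))"
```

```text
tcp [0.4939 0.1086 0.0594] [-3.141  0.204  1.741] F [-1.  -0.   0.3] t 11.15
strip 565 [519.6 -38.7] [150.4  35.3] crate in bay x,y,deg -72.9 -1.1 -0.15
```

View pics/f2.png

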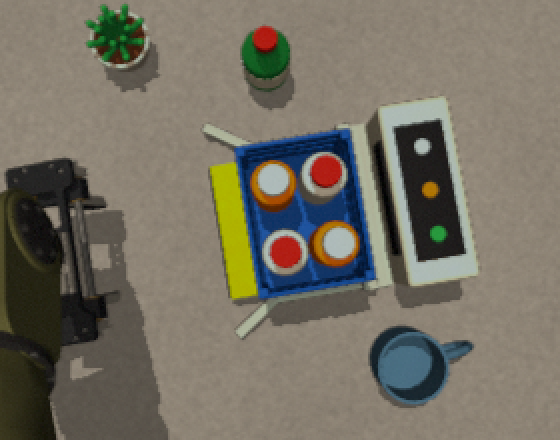

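The crate stands square against the stop at about (-73, -1) mm and -0.15°, within calibration error of home. The arm is clear and the bottle, plant and mug have not moved.

```bash
python3 -c "
from station import hand_in
print(hand_in())"
```

```text
the job is handed in; nothing more can be done
None
```

The crate is in its bay and handed in: flush against the stop (wrist force rose to 32 N), about 1 mm off centre and 0.15° off square, with the bottle, plant and mug where they stood; no verdict came back.

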